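# Lock the dishwasher-tablet tub in its child-safe canister

## Task

Make the dishwasher tablets child-safe: take the small tub out of the tilted stand and stand it upright, right down inside the collar of the canister base that is fixed to the shelf. Then put the big hollow cap over the tub with its lugs going down through the gaps in the base, all the way down, and turn it clockwise (seen from above) until it stops, so that it is locked. Leave the brush, the spray bottle and the strainer where they are, and let go at the end.

Things in the scene. Friction and masses are not known exactly. Their poses are not given: they have to be found in the camera images.
- tub: Small closed white tub, the inner shell: plain cylinder 50 mm across, 70 mm tall, foot tapered to 42 mm over the lowest 6 mm; 0.11-0.23 kg. Origin: centre of its underside; z along its axis to its flat lid. It starts in the cup of the tilted stand, axis about 25 degrees from vertical, upper 46 mm free: grip it across its diameter near the lid. Its turn about its own axis does not matter.
- stand: Grey stand fixed to the shelf: foot plate 120 x 80 x 8 mm with a round cup (64 mm outside, 52 mm inside, 22 mm deep) whose axis lies in the stand's xz plane, leaning 25 degrees from vertical towards the stand's -x, roughly towards the robot. Origin: centre of the underside; z up. Draw the tub out along the cup's axis, up and towards -x.
- base: Grey canister base fixed to the shelf. Origin: centre of its underside; z up. Foot disc 116 mm across, 6 mm thick; tub and cap rim both stand on it, 6 mm up. On it an upright round collar, 68 mm outside, 57 mm inside, top at 29 mm: the tub goes inside. Two opposite tracks (top at 21 mm) around the collar widen it to 80 mm, with two opposite gaps between them. Half a turn changes nothing.
- base_gap (a point): Round pip on the foot disc's edge, 54.5 mm from the base's axis, 70 degrees anticlockwise (from above) of base +x; its twin is opposite. It marks the middle of a gap between the tracks; each gap is 80 degrees wide, open from above. Axes as the base.
- base_lock (a point): Short raised bar on the foot disc's edge, 55 mm from the base's axis along base +x; its twin is opposite. It marks where the cap's ribs point when locked. Here the track is an overhanging ledge (from 25 degrees clockwise to 30 anticlockwise of it, 8.5 mm free beneath); clockwise of the ledge a solid stop reaches to the next gap. Axes as the base.
- cap: Big hollow white cap, the outer shell, standing mouth down: 94 mm outside, 86 mm inside, shell 84 mm tall, 79 mm deep; 0.11-0.2 kg. Origin: centre of the rim plane; z up. On top an upright grip bar, 60 mm long along cap x, 12 mm wide, from 84 to 110 mm above the rim. Inside the rim, under the bar's two ends, two inward lugs, 50 degrees wide, 6 mm high, 73 mm between them.
- cap_lug (a point): Outer face of one lug's rib, at the rim, 50 mm from the cap's axis along cap +x; the twin is opposite and half a turn changes nothing. Ribs at the pips (within 12 degrees): the cap drops down over the base until its rim rests on the foot disc. Then 70 degrees clockwise from above, with little friction, brings the lugs under the ledges to the stops, ribs at the raised bars. Axes as the cap.
- brush: Red scrubbing brush lying bristles down, 150 x 50 mm, 76 mm tall with its handle; bystander. Origin: centre of its underside; x along its length.
- spray: Closed green spray bottle standing upright, 76 mm across, 216 mm tall, white head; bystander. Origin: centre of its underside; z up.
- strainer: Steel sink strainer, 82 mm across, 24 mm tall; bystander. Origin: centre of its underside; z up.

How it is judged (in metres and radians):
On the way, in this order (a step that is already met when the one before it is completed fails the run):
1. the tub stands upright, right down inside the collar of the base (horizontal distance between tub and base below 0.007 m and z of tub in the frame of base below 0.009 m and angle between tub's own z axis and vertical below 0.1 rad), for 0.2 s.
2. the cap is right down over the tub, its rim on the foot disc, lugs in the gaps and not yet turned to the lock (horizontal distance between cap and base below 0.007 m and z of cap in the frame of base below 0.009 m and angle between the x axis of cap and the x axis of base, either way round above 0.6 rad), for 0.1 s.
At the end, for the whole second after the job is handed in: Tub upright in the collar and cap right down over it, each within 7 mm of the base's axis and with its underside less than 9 mm above the shelf (tub tilt under 0.1 rad, cap under 0.06); cap turned to the stop (x axis within 0.2 rad of base x, either way round), at rest and released (all of step 1 and horizontal distance between cap and base below 0.007 m and z of cap in the frame of base below 0.009 m and angle between cap's own z axis and vertical below 0.06 rad and angle between the x axis of cap and the x axis of base, either way round below 0.2 rad and linear speed of cap below 0.02 m/s and angular speed of cap below 0.2 rad/s); the robot touches nothing.
It fails at once if the brush is moved by more than 30 mm (distance of brush from where it was at the start of the episode above 0.03 m).
It fails at once if the spray bottle is moved by more than 30 mm or tipped over (distance of spray from where it was at the start of the episode above 0.03 m or angle between spray's own z axis and vertical above 0.4 rad).
It fails at once if the strainer is moved by more than 30 mm (distance of strainer from where it was at the start of the episode above 0.03 m).
It also fails if it takes over 64 s, if anything falls off the work surface, if the arm or the gripper's body presses on something with over 40 N, if the wrist force passes 120 N, or if a joint passes its speed limit or range.

## Robot

A 6-joint arm with a two-finger parallel gripper is mounted at the origin on the work surface. World frame = base frame: x ahead of the robot, y to its left, z up, the work surface at z = 0. Lengths are in mm, angles in rad, forces in N, time in s.
With the tool pointing down it reaches from about 350 to 775 mm from the base axis. Payload 7.3 kg.
Tool frame: the origin (TCP) lies midway between the tips of the shut fingers; the grasp point (between the pads) lies 19 mm behind it; x points along the fingers, y is the direction in which the jaws open and shut, and the axes are right-handed (so a half turn about x gives the same grasp; the last joint's range is limited). The gripper opens to 92 mm and grips with 3 to 60 N. Pads are 19 mm wide; open, the fingers measure 130 mm over their backs; the gripper's body (75 mm by 190 mm) begins 47 mm behind the grasp point.
Start: joints at [-1.351, 0.342, 1.524, -0, 1.275, -0.146], TCP at [187.814, -490.276, 226.741] pointing down, gripper open.
Joint ranges: [-2.53, 2.53], [-0.77, 2.02], [0.04, 2.7], [-1, 4.14], [0.28, 2.66], [-3.11, 3.11]. Speed limits (rad/s): [2.57, 2.57, 3.14, 3.14, 3.14, 3.14].

## Interface

Orientations are given as [roll, pitch, yaw] about the fixed x, y, z axes, in that order (R = Rz(yaw) Ry(pitch) Rx(roll)).
In Python, from plant import get_obs, capture, close_job gives the robot as it stands. The module is installed in compiled form; this text tells all that it offers.
- The arm moves only by the tool send_rows, never from a script. Its argument "moves" is a list of rows, each a list of 4 numbers: the shift along the tool's x, y, z in mm, then the turn about the tool's x in degrees. In form: [[tx, ty, tz, yaw], ...]. A call has 1 to 8 rows; each row shifts and turns the commanded pose from where the row before left it, along the tool's axes as they then stand; what a row does not reach is not made up. A row lasts 1/8 s, in which the tool goes at most 62.5 mm and 10.7 degrees, less where a joint would pass 70% of its speed; a pose out of reach is approached as far as the arm can. A call with a gripper value outside its range is refused whole. "hand" is the opening, from 0 (shut) to 1 (fully open), set as the call begins (left out, the last holds). The fingers move at their own pace and stop on an object; the grip force is fixed at half the most. Time passes only in rows, so rows that do not move let the fingers close. It gives the time, the measured TCP pose, the force and the opening at its end, in the units of the state.
- get_obs(): the state, without advancing time (a new reading comes with each control period).
- capture(name): name is "scene" or "top" or "wrist"; returns a dict with "image" (384x512x3 uint8, red, green, blue), "K" (3x3 intrinsics, pixels), "dist" ([k1, k2, p1, p2, k3] as OpenCV has them; the pictures are not rectified), "position" and "attitude" of the camera in the world; the wrist camera has in their place "mount" (4x4, takes a point from camera to tool coordinates, whose origin is the TCP and whose axes are the tool frame's). Camera axes: x right, y down, z forward; pixel columns grow to the right and rows downward; lengths in mm; the calibration is good to about 2 mm. A picture is of the moment at which its call begins: read the wrist's pose just before it. There is no depth.
- close_job(): hands the job in, once; it reports no verdict.
The state is a dict: "time": time; "joint_positions": joint angles; "dq": joint speeds; "tau": joint torques, N m; "tool_pos": TCP position; "tcp_rot": TCP orientation; "contact_force": force on the tool from outside, world axes, zero at the start; "moment": the same for the moment, N m; "grip_width": finger opening in mm.
Only numpy, scipy, OpenCV 4.12 (cv2) and the standard library are available. Lean on these libraries where they do the work, as an engineer would, in place of code of your own. Each camera call takes 0.05 s, during which the arm holds its last target. There are 200 camera calls.

## Working session

There is one attempt and no reset: what is moved stays moved. The work goes in short steps, Python scripts to look and compute and a tool call to move; the robot and the scene stay as the last step left them, time stands still between calls to the robot, and variables do not carry over. Pictures are saved under pics/ and viewed, about 8 in all and at most 12, crops included, and the job is handed in when it is done.

Besides the shell and the picture viewer there is one more tool, called by a JSON object that holds its "method" and its "body". send_rows: Moves the arm, as the interface text tells. Its arguments: {"type":"object","properties":{"moves":{"type":"array","items":{"type":"array","items":{"type":"number"}}},"hand":{"type":"number"}},"required":["moves"]}

```bash
mkdir -p pics; python3 - <<'E'
from plant import get_obs,capture
import cv2,numpy as np
o=get_obs();print({k:np.round(v,3).tolist() for k,v in o.items()})
for n in("scene","top"):
    c=capture(n);cv2.imwrite(f"pics/{n}0.png",cv2.resize(c["image"][:,:,::-1],(800,600),interpolation=cv2.INTER_CUBIC))
    print(n,{k:np.round(c[k],4).tolist() for k in c if k!="image"})
E
```

```text
{'time': 0.0, 'joint_positions': [-1.351, 0.343, 1.525, -0.0, 1.275, -0.146], 'dq': [0.001, -0.001, 0.001, 0.001, -0.0, -0.001], 'tau': [-0.002, -43.125, -24.422, 0.072, 0.056, -0.0], 'tool_pos': [187.728, -489.873, 226.052], 'tcp_rot': [-1.706, 1.569, 1.802], 'contact_force': [0.359, -0.152, -0.106], 'moment': [-0.008, -0.063, 0.017], 'grip_width': 92.157}
scene {'K': [[355.3381, 0.0, 261.0493], [0.0, 355.3381, 196.0195], [0.0, 0.0, 1.0]], 'dist': [-0.0878, 0.0, 0.0, 0.0, 0.0], 'position': [1215.4683, 432.2654, 898.7564], 'attitude': [-2.4537, -0.0037, 2.2319]}
top {'K': [[383.7934, 0.0, 251.7187], [0.0, 383.7934, 187.4484], [0.0, 0.0, 1.0]], 'dist': [-0.1294, 0.0, 0.0, 0.0, 0.0], 'position': [478.5494, 9.5704, 1085.3375], 'attitude': [-2.9648, -0.0271, -1.5576]}
```

View pics/scene0.png

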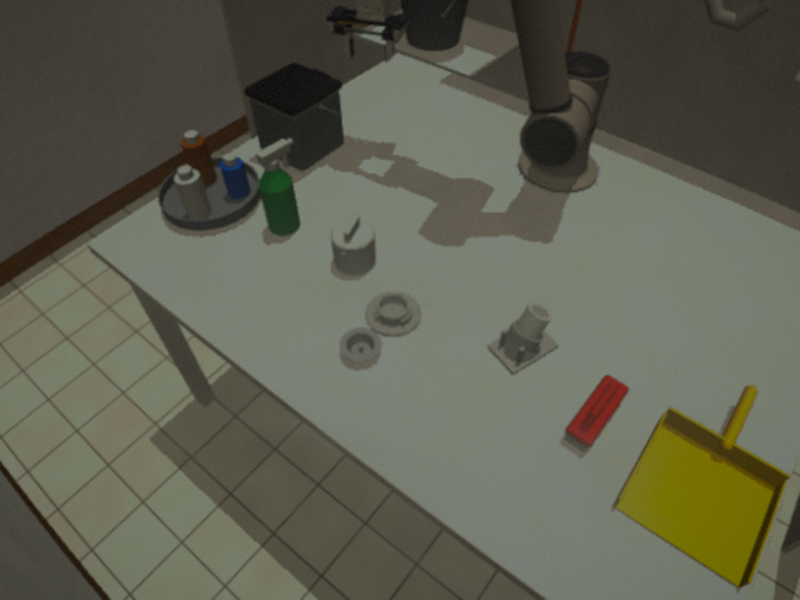

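View pics/top0.png

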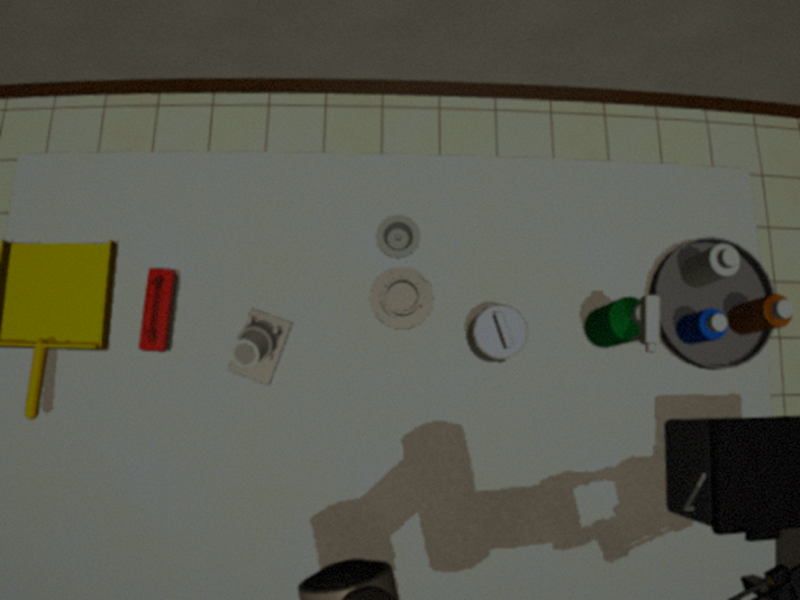

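The top view shows the stand with the tub at about (263,345), the base at (401,297), the cap at (498,330) with its bar running from about (492,312) to (505,347), the strainer at (398,235), the brush at (158,310) and the spray bottle at (612,322). Next I'll work out rough positions.

```bash
cat > h.py <<'E'
import numpy as np,cv2
from scipy.spatial.transform import Rotation as R
from plant import get_obs,capture
def cam(n):
    o=get_obs();c=capture(n)
    if n=="wrist":
        T=np.eye(4);T[:3,:3]=R.from_euler("xyz",o["tcp_rot"]).as_matrix();T[:3,3]=o["tool_pos"];T=T@np.array(c["mount"])
    else:
        T=np.eye(4);T[:3,:3]=R.from_euler("xyz",c["attitude"]).as_matrix();T[:3,3]=c["position"]
    c["T"]=T;return c
def proj(c,P):
    Ti=np.linalg.inv(c["T"]);return cv2.projectPoints(np.float64(P).reshape(-1,1,3),cv2.Rodrigues(Ti[:3,:3])[0],Ti[:3,3],c["K"],c["dist"])[0].reshape(-1,2)
def ray(c,uv,z):
    n=cv2.undistortPoints(np.float64(uv).reshape(-1,1,2),c["K"],c["dist"]).reshape(-1,2)
    d=np.c_[n,np.ones(len(n))]@c["T"][:3,:3].T;o=c["T"][:3,3]
    return o+d*((z-o[2])/d[:,2])[:,None]
E
python3 - <<'E'
from h import *
s=1.5625
c=cam("top")
for n,p,z in[("base",(401,297),6),("captop",(500,331),84),("bar1",(494,312),110),("bar2",(506,347),110),("lid",(246,353),66),("st1",(256,310),8),("st2",(292,321),8),("st3",(268,383),8),("st4",(229,371),8),("strainer",(398,235),24)]:
    print(n,ray(c,[np.array(p)/s],z).round(1))
w=cam("wrist");print(np.round(w["mount"],3).tolist(),w["K"].round(1).tolist(),w["dist"],w["T"].round(3).tolist())
E
```

```text
base [[664.4 -31.3   6. ]]
captop [[ 595.5 -196.8   84. ]]
bar1 [[ 624.  -181.9  110. ]]
bar2 [[ 566.2 -201.1  110. ]]
lid [[552.7 233.6  66. ]]
st1 [[635.4 232.1   8. ]]
st2 [[616.5 165.6   8. ]]
st3 [[504.2 204.3   8. ]]
st4 [[523.9 275.6   8. ]]
strainer [[776.5 -23.9  24. ]]
[[-0.0, -0.306, 0.952, -158.722], [1.0, -0.001, -0.0, -0.704], [0.001, 0.952, 0.306, -82.883], [0.0, 0.0, 0.0, 1.0]] [[332.4, 0.0, 258.3], [0.0, 332.4, 190.0], [0.0, 0.0, 1.0]] [-0.02860733  0.          0.          0.          0.        ] [[0.357, -0.889, -0.286, 264.935], [-0.934, -0.34, -0.108, -459.845], [-0.001, 0.306, -0.952, 384.946], [0.0, 0.0, 0.0, 1.0]]
```

{"method": "send_rows", "body": {"moves": [[-20, -10, -12, 0], [-20, -32, -40, 0], [-10, -32, -40, 0], [0, -32, -40, 0], [0, -32, -40, 0], [0, -32, -40, 0], [0, -32, -40, 0], [0, -32, -40, 0]], "hand": 1}}

```text
time: 1.2
tool_pos: [377.3, -165.8, 276.8]
tcp_rot: [2.015, 1.57, -0.761]
contact_force: [-0.0, -0.9, 0.2]
grip_width: 91.5
```

{"method": "send_rows", "body": {"moves": [[0, -32, -40, 0], [0, -32, -40, 0], [0, -32, -40, 0], [0, -23, -36, 0], [0, 0, 0, -10.6], [0, 0, 0, -10.6], [0, 0, 0, -10.6], [0, 0, 0, -10.6]]}}

```text
time: 2.2
tool_pos: [479.8, -0.3, 276.5]
tcp_rot: [-1.04, 1.57, -3.07]
contact_force: [0.8, 0.1, 0.6]
grip_width: 91.7
```

{"method": "send_rows", "body": {"moves": [[0, 0, 0, -10.6], [0, 0, 0, -10.6], [0, 0, 0, -10.6], [0, 0, 0, -10.6], [0, 0, 0, -10.6], [0, 0, 0, -10.6], [0, 0, 0, -10.6], [0, 0, 0, -10.6]]}}

```text
time: 3.2
tool_pos: [479.8, -0.4, 276.5]
tcp_rot: [-2.564, 1.57, -3.114]
contact_force: [-0.6, -0.2, -0.3]
grip_width: 92.0
```

{"method": "send_rows", "body": {"moves": [[0, 0, 0, -10.6], [0, 0, 0, -10.6], [0, 0, 0, -10.6], [0, 0, 0, 0], [0, 0, 0, 0]]}}

```text
time: 3.82
tool_pos: [479.8, -0.4, 276.6]
tcp_rot: [-3.038, 1.571, -3.042]
contact_force: [-0.4, 0.0, -0.2]
grip_width: 91.8
```

```bash
python3 - <<'E'
from h import *
w=cam("wrist");cv2.imwrite("pics/w1raw.png",w["image"][:,:,::-1])
import pickle;pickle.dump(w,open("w1.pkl","wb"))
o=get_obs();print(o["tool_pos"],o["tcp_rot"],o["joint_positions"],o["time"])
im=cv2.resize(w["image"][:,:,::-1],(800,600),interpolation=cv2.INTER_CUBIC)
cv2.imwrite("pics/w1.png",cv2.convertScaleAbs(im,alpha=1.6))
E
```

```text
[ 4.79860250e+02 -3.83975804e-01  2.76622228e+02] [-2.75042392  1.57061514 -2.75410498] [-1.60630195e-01  2.21761078e-01  1.55182817e+00 -9.63844209e-05
  1.36815805e+00 -1.72772605e+00] 3.875
```

View pics/w1.png

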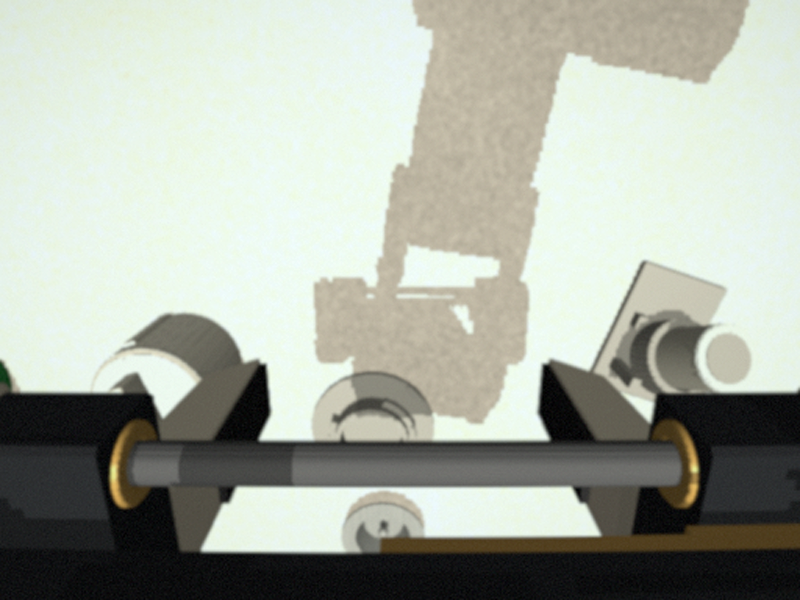

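The wrist view shows the cap at about (165,370), the base at (373,415), the strainer at (383,525) and the tub lid at (728,357); here image down points away from the robot. I'll go closer over the base.

{"method": "send_rows", "body": {"moves": [[20, -6, 40, 0], [20, -6, 40, 0], [20, -6, 40, 0], [20, -6, 40, 0], [20, -7, 40, 0], [25, 0, 40, 0], [22, 0, 0, 0], [0, 0, 0, 0]]}}

```text
time: 4.88
tool_pos: [718.7, -31.4, 126.6]
tcp_rot: [3.014, 1.565, 3.011]
contact_force: [-0.5, 0.6, -1.1]
grip_width: 91.9
```

```bash
python3 - <<'E'
from h import *
import pickle
w=cam("wrist");pickle.dump(w,open("w2.pkl","wb"))
o=get_obs();print(o["tool_pos"],w["T"].round(3).tolist(),o["time"])
uv=proj(w,[[664.4,-31.3,6]])[0];print(uv)
x0=int(max(0,uv[0]-110));y0=int(max(0,uv[1]-90))
im=w["image"][y0:y0+180,x0:x0+220,::-1];print(x0,y0)
im=cv2.resize(im,None,fx=3.5,fy=3.3,interpolation=cv2.INTER_CUBIC)
im=cv2.convertScaleAbs(im,alpha=1.1)
cv2.imwrite("pics/w2.png",im);print(im.shape)
E
```

```text
[719.38125208 -31.47408048 128.86295703] [[0.003, 0.954, 0.3, 635.813], [1.0, -0.003, -0.001, -30.758], [0.0, 0.3, -0.954, 285.781], [0.0, 0.0, 0.0, 1.0]] 4.925
[257.62744958 121.82246225]
147 31
(594, 770, 3)
```

View pics/w2.png

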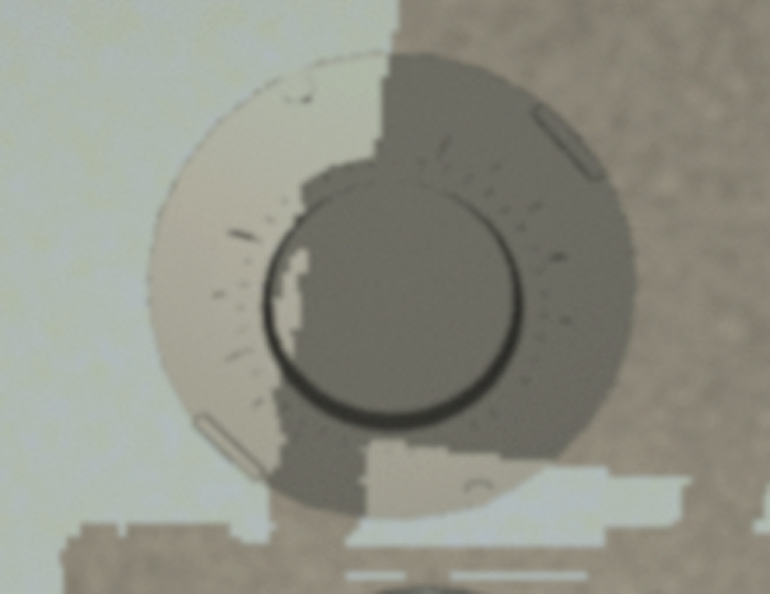

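The base crop is clear: raised bars at crop pixels (568,142) and (232,448), pips at (298,88) and (480,486), and the disc edge spans columns 148 to 636 and rows 52 to 520. I'll fit the pose and move on to look at the tub.

```bash
python3 - <<'E'
from h import *
import pickle
w=pickle.load(open("w2.pkl","rb"))
from scipy.optimize import least_squares
f=lambda p:((np.array(p)+.5)/[3.5,3.3]-.5+[147,31])
b=f([(568,142),(232,448),(298,88),(480,486)])
P=ray(w,b,6.5)[:,:2];print(P.round(1))
print("bars mid",P[:2].mean(0),"len",np.linalg.norm(P[0]-P[1]),"yaw",np.degrees(np.arctan2(*(P[0]-P[1])[::-1])))
print("pips mid",P[2:].mean(0),"len",np.linalg.norm(P[2]-P[3]),"yaw",np.degrees(np.arctan2(*(P[2]-P[3])[::-1])))
e=ray(w,f([(148,290),(636,285),(395,52),(395,520)]),6)[:,:2];print(e.round(1),"c",(e[2]+e[3])[0]/2,(e[0]+e[1])[1]/2)
E
```

```text
[[626.6   9.7]
 [702.1 -70. ]
 [614.2 -51.4]
 [712.6  -8.7]]
bars mid [664.33235575 -30.13479171] len 109.7882480564148 yaw 133.47952220889346
pips mid [663.38666511 -30.05891769] len 107.28283641067878 yaw -156.52490938465053
[[661.5 -88.2]
 [660.6  27.2]
 [606.2 -29.6]
 [722.1 -29.9]] c 664.146758358775 -30.481069144829164
```

{"method": "send_rows", "body": {"moves": [[-30, 10, 0, 0], [-40, 40, -15, 0], [-5, 50, -15, 0], [0, 50, -15, 0], [0, 40, -15, 0], [0, 40, -15, 0], [0, 20, -15, 0], [0, 0, 0, 0]]}}

```text
time: 5.92
tool_pos: [629.3, 219.5, 206.2]
tcp_rot: [0.031, 1.569, 0.032]
contact_force: [-0.9, 0.1, 0.3]
grip_width: 92.0
```

```bash
python3 - <<'E'
from h import *
import pickle
w=cam("wrist");pickle.dump(w,open("w3.pkl","wb"))
o=get_obs();print(o["tool_pos"],o["time"],proj(w,[[570,219,8],[552,230,66]]))
im=cv2.resize(w["image"][:260,100:446,::-1],None,fx=2.3,fy=2.3,interpolation=cv2.INTER_CUBIC)
cv2.imwrite("pics/w3.png",cv2.convertScaleAbs(im,alpha=1.1))
E
```

```text
[630.09809341 218.19816696 205.86327233] 5.975 [[257.46006067 107.93268589]
 [270.00558945  91.3714329 ]]
```

View pics/w3.png

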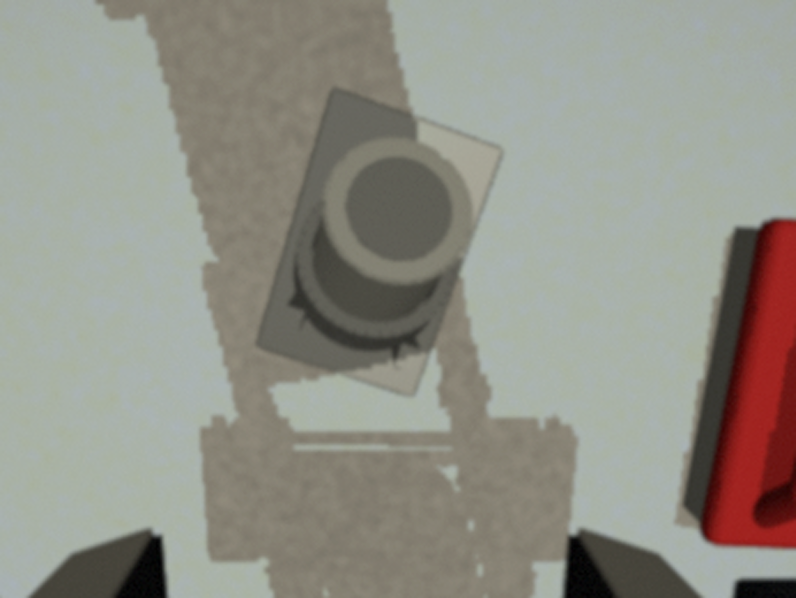

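The stand's foot corners are at (335,88), (503,149), (413,395) and (258,346). The lid is centred at (398,211) and is about 149 px across. I'll triangulate it using the scene and top views as well.

```bash
python3 - <<'E'
from h import *
import pickle
from scipy.optimize import least_squares
w=pickle.load(open("w3.pkl","rb"))
f=lambda p:((np.array(p)+.5)/2.3-.5+[100,0])
c=ray(w,f([(335,88),(503,149),(413,395),(258,346)]),8)[:,:2];m=c.mean(0);print(c.round(1),m)
d=(c[2]+c[3]-c[0]-c[1])/2;d2=(c[1]+c[2]-c[0]-c[3])/2;print(np.linalg.norm(d),np.linalg.norm(d2),np.degrees(np.arctan2(d[1],d[0])),np.degrees(np.arctan2(d2[1],d2[0])))
lid=f([(398,211)])
for z in(80,85,90,95,100,105): 
    p=ray(w,lid,z)[0];dep=(np.linalg.inv(w["T"])@np.r_[p,1])[2];u=d/np.linalg.norm(d);v=p[:2]-m
    print(z,p.round(1),"depth",dep.round(1),"stand x,y",(v@u).round(1),(u[0]*v[1]-u[1]*v[0]).round(1), 'diam px',50*332.4/dep)
from plant import capture
T=cam("top");S=cam("scene")
for z in(80,90,100):
  p=ray(w,lid,z)[0];print(z,proj(T,p)*1.5625,proj(S,p)*1.5625)
o=[]
for C,p,s in((T,(235,148),5),(S,(325,180),5)):
    o.append(cv2.resize(C["image"][p[1]:p[1]+80,p[0]:p[0]+80,::-1] if C is S else C["image"][195:275,125:205,::-1],None,fx=5,fy=5,interpolation=cv2.INTER_CUBIC))
cv2.imwrite("pics/two.png",cv2.convertScaleAbs(np.hstack(o),alpha=1.3))
E
```

```text
[[502.4 207.1]
 [527.  280.6]
 [638.6 243.2]
 [614.7 169.5]] [570.69334462 225.06440663]
118.0811335944187 77.48948574366472 -18.51841655323823 71.76717206257649
80 [551.8 231.8  80. ] depth 273.0 stand x,y -20.1 0.4 diam px 60.868482163219944
85 [551.6 231.6  85. ] depth 268.3 stand x,y -20.1 0.1 diam px 61.956217590337864
90 [551.5 231.4  90. ] depth 263.5 stand x,y -20.2 -0.1 diam px 63.083536609966956
95 [551.4 231.2  95. ] depth 258.7 stand x,y -20.2 -0.3 diam px 64.2526399854492
100 [551.3 231.  100. ] depth 253.9 stand x,y -20.3 -0.6 diam px 65.4658947043634
105 [551.2 230.8 105. ] depth 249.1 stand x,y -20.3 -0.8 diam px 66.72584997426624
80 [[245.27591243 352.9343555 ]] [[538.23707655 317.15112545]]
90 [[244.22197975 352.60904962]] [[539.08678167 313.66620561]]
100 [[243.14712372 352.27718279]] [[539.94770617 310.13112195]]
```

View pics/two.png

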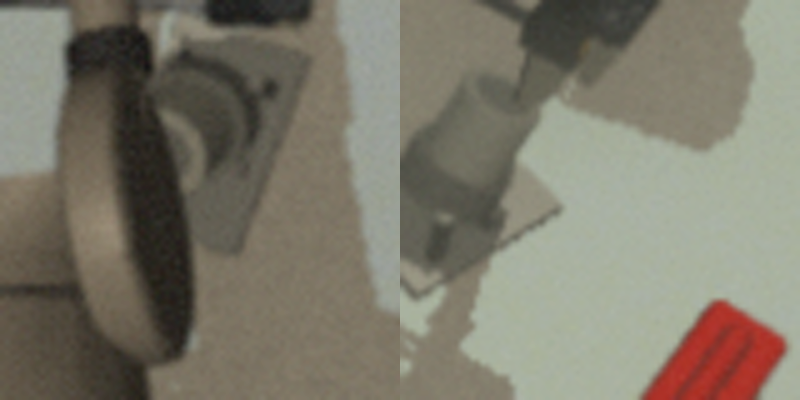

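{"method": "send_rows", "body": {"moves": [[0, 5, -37, 0], [0, 6, -36, 0], [0, 0, 0, 9], [0, 0, 0, 9.1], [20, 0, 0, 0], [20, 0, 0, 0], [0, 0, 0, 0], [0, 0, 0, 0]], "hand": 1}}

```text
time: 7.08
tool_pos: [557.9, 228.8, 165.4]
tcp_rot: [0.376, 1.57, 0.058]
contact_force: [-0.6, 0.9, -0.8]
grip_width: 91.5
```

```bash
cat >> h.py <<'E'
def goto(p,phi):
    "remaining shift in tool axes (x,y,z mm) and turn deg about tool x to have TCP at p, jaw axis at phi deg"
    o=get_obs();M=R.from_euler("xyz",o["tcp_rot"]).as_matrix();now=np.degrees(np.arctan2(M[1,1],M[0,1]))
    print("t",o["time"],"tcp",np.round(o["tool_pos"],1),"phi",now.round(2),"shift",(M.T@(np.array(p)-o["tool_pos"])).round(1),"turn",np.round((now-phi+180)%360-180,2),"q6",o["joint_positions"][5].round(2),"F",np.round(o["contact_force"],1),"w",np.round(o["grip_width"],1))
E
python3 - <<'E'
from h import *
for i in range(3):
    goto((557,229.3,62),71.7); 
    if i<2: capture("wrist")
E
```

```text
t 7.075 tcp [557.9 228.8 165.4] phi 71.79 shift [ 1.034e+02  1.000e-01 -1.100e+00] turn 0.09 q6 -0.99 F [-0.6  0.9 -0.8] w 91.5
t 7.125 tcp [558.  229.1 165.7] phi 71.8 shift [103.7  -0.2  -1.1] turn 0.1 q6 -0.99 F [-0.2 -1.   0.1] w 91.5
t 7.175 tcp [557.9 229.3 165.8] phi 71.82 shift [103.7  -0.4  -1. ] turn 0.12 q6 -0.99 F [ 0.4 -0.1 -0.3] w 91.5
```

Aligned, so I'll descend and grip.

{"method": "send_rows", "body": {"moves": [[30, 0, -1, 0], [30, 0, 0, 0], [25, 0, 0, 0], [18, 0, 0, 0], [0, 0, 0, 0], [0, 0, 0, 0]]}}

```text
time: 7.92
tool_pos: [556.9, 230.0, 62.9]
tcp_rot: [0.526, 1.569, 0.21]
contact_force: [0.0, 0.1, 0.3]
grip_width: 91.6
```

{"method": "send_rows", "body": {"moves": [[0, 0, 0, 0], [0, 0, 0, 0], [0, 0, 0, 0], [0, 0, 0, 0], [0, 0, 0, 0], [0, 0, 0, 0], [0, 0, 0, 0]], "hand": 0}}

```text
time: 8.8
tool_pos: [556.0, 229.8, 61.7]
tcp_rot: [-2.242, 1.571, -2.559]
contact_force: [-0.4, -1.2, 1.1]
grip_width: 49.7
```

{"method": "send_rows", "body": {"moves": [[-4.5, 0, -2.1, 0], [-7.3, 0, -3.4, 0], [-7.3, 0, -3.4, 0], [-7.3, 0, -3.4, 0], [-9.1, 0, -4.2, 0], [-9.1, 0, -4.2, 0], [-9.1, 0, -4.2, 0], [0, 0, 0, 0]]}}

```text
time: 9.8
tool_pos: [532.7, 237.9, 116.4]
tcp_rot: [0.561, 1.569, 0.245]
contact_force: [0.1, -0.3, -2.7]
grip_width: 49.2
```

{"method": "send_rows", "body": {"moves": [[-20, 0, 0, 0], [-20, 0, 0, 0], [-10, 0, 0, 0], [0, 0, 0, 0], [0, 0, 0, 0]]}}

```text
time: 10.42
tool_pos: [532.0, 237.4, 164.4]
tcp_rot: [-2.451, 1.569, -2.768]
contact_force: [0.1, -0.2, -1.8]
grip_width: 49.5
```

```bash
python3 - <<'E'
from h import *
goto((664,-30.2,150),71.7)
o=[]
w=cam("wrist");S=cam("scene")
a=cv2.resize(w["image"][60:300,140:380,::-1],(400,400),interpolation=cv2.INTER_CUBIC)
p=proj(S,[[540,234,160]])[0].astype(int);print(p)
y,x=max(p[1]-60,0),max(p[0]-60,0)
b=cv2.resize(S["image"][y:y+120,x:x+120,::-1],(400,400),interpolation=cv2.INTER_CUBIC)
cv2.imwrite("pics/g.png",cv2.convertScaleAbs(np.hstack([a,b]),alpha=1.4))
E
```

```text
t 10.425 tcp [532.  237.4 164.4] phi 71.86 shift [  14.4 -213.2  208.8] turn 0.16 q6 -0.97 F [ 0.1 -0.2 -1.8] w 49.5
[352 183]
```

View pics/g.png

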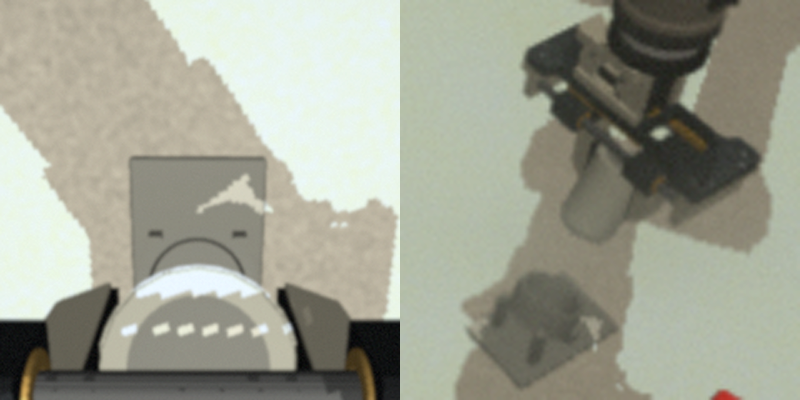

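The tub came out and is held across its diameter, still tilted in the grip. The near edge of the lid is at crop (200,265), which is full pixel (260,219). I'll check the grip depth from that edge.

```bash
python3 - <<'E'
from h import *
w=cam("wrist");t=np.array(get_obs()["tool_pos"]);u=np.array([.949,-.314,0]);z=np.array([0,0,1.])
y=np.cross(z,u)
for tilt in(20,25,30):
  s,c=np.sin(np.radians(tilt)),np.cos(np.radians(tilt));a=-s*u+c*z;p=c*u+s*z
  for e in(8,11,14,17):
    L=t+19*z+e*a;k=np.radians(np.arange(0,360,5))[:,None]
    q=proj(w,L+25*(np.cos(k)*p+np.sin(k)*y));print(tilt,e,"top",q[q[:,1].argmin()].round(1),"width",np.ptp(q[:,0]).round(1),"row of widest",q[q[:,0].argmin(),1].round(1))
E
```

```text
20 8 top [258.  216.3] width 110.1 row of widest 271.3
20 11 top [258.  216.6] width 112.3 row of widest 272.7
20 14 top [258.  216.9] width 114.6 row of widest 274.1
20 17 top [258.  217.2] width 117.0 row of widest 275.6
25 8 top [258.  214.9] width 110.0 row of widest 269.7
25 11 top [258.  214.5] width 112.2 row of widest 270.5
25 14 top [258.  214.1] width 114.5 row of widest 271.3
25 17 top [258.  213.8] width 116.9 row of widest 272.1
30 8 top [258.1 213.8] width 110.0 row of widest 268.2
30 11 top [258.  212.9] width 112.1 row of widest 268.3
30 14 top [258.  211.9] width 114.4 row of widest 268.4
30 17 top [258.  210.9] width 116.7 row of widest 268.5
```

```bash
python3 - <<'E'
from h import *
goto((647.8,-24.8,45),71.7)
E
```

```text
t 10.575 tcp [532.1 237.5 164.6] phi 71.86 shift [ 119.5 -213.1  191.7] turn 0.16 q6 -0.97 F [ 0.2  0.  -2.2] w 49.6
```

{"method": "send_rows", "body": {"moves": [[0, -10, 9, 0], [0, -20, 18, 0], [0, -25, 22, 0], [0, -25, 23, 0], [0, -25, 23, 0], [0, -25, 23, 0], [0, -25, 22, 0], [0, -23, 20, 0]]}}

```text
time: 11.58
tool_pos: [629.5, 16.4, 165.1]
tcp_rot: [-1.798, 1.57, -2.115]
contact_force: [-0.1, 0.3, -1.6]
grip_width: 49.5
```

{"method": "send_rows", "body": {"moves": [[0, -20, 18, 0], [0, -10, 9, 0], [10, -5, 4.7, 0], [20, 0, 0, 0], [20, 0, 0, 0], [0, 0, 0, 0], [0, 0, 0, 0]]}}

```text
time: 12.45
tool_pos: [648.6, -24.0, 115.9]
tcp_rot: [0.161, 1.57, -0.155]
contact_force: [-0.5, 0.2, -1.2]
grip_width: 49.4
```

```bash
python3 - <<'E'
from h import *
goto((647.8,-24.8,45),71.7)
S=cam("scene");w=cam("wrist")
p=proj(S,[[655,-28,90]])[0].astype(int)
b=S["image"][p[1]-50:p[1]+70,p[0]-60:p[0]+60,::-1]
a=w["image"][100:340,140:380,::-1]
cv2.imwrite("pics/g2.png",cv2.convertScaleAbs(np.hstack([cv2.resize(i,(400,400),interpolation=cv2.INTER_CUBIC) for i in(a,b)]),alpha=1.5))
E
```

```text
t 12.45 tcp [648.6 -24.  115.9] phi 71.9 shift [70.9 -1.  -0.5] turn 0.2 q6 -1.41 F [-0.5  0.2 -1.2] w 49.4
```

View pics/g2.png

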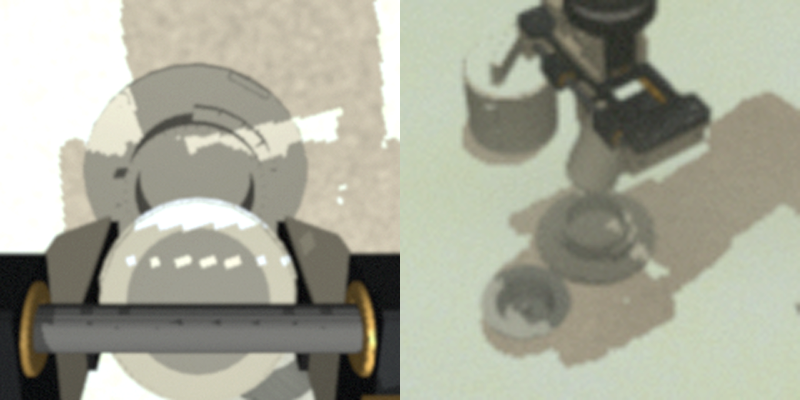

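The wrist view shows the lid spanning full-pixel rows 219 to about 341 and 120 px wide, with the tub over the collar. I'll check the tilt implied by that.

```bash
python3 - <<'E'
from h import *
w=cam("wrist");cv2.imwrite("pics/w5.png",w["image"][:,:,::-1]);t=np.array(get_obs()["tool_pos"]);u=np.array([.95,-.311,0]);z=np.array([0,0,1.])
y=np.cross(z,u)
for tilt in(0,10,20,25,30):
  s,c=np.sin(np.radians(tilt)),np.cos(np.radians(tilt));a=-s*u+c*z;p=c*u+s*z
  for e,d in((20,2.5),(17,2.5),):
    L=t+19*z+e*a+d*u;k=np.radians(np.arange(0,360,5))[:,None]
    q=proj(w,L+25*(np.cos(k)*p+np.sin(k)*y));print(tilt,e,"rows",q[:,1].min().round(1),q[:,1].max().round(1),"width",np.ptp(q[:,0]).round(1))
g=cv2.cvtColor(w["image"],cv2.COLOR_RGB2GRAY);print(g[325:360:2,230].tolist(),g[325:360:2,250].tolist())
E
```

```text
0 20 rows 244.9 345.1 width 118.0
0 17 rows 241.5 340.2 width 115.7
10 20 rows 232.9 344.9 width 118.6
10 17 rows 231.0 340.9 width 116.1
20 20 rows 222.9 342.2 width 118.8
20 17 rows 222.4 339.3 width 116.3
25 20 rows 218.7 339.9 width 118.7
25 17 rows 218.9 337.6 width 116.2
30 20 rows 215.1 336.9 width 118.4
30 17 rows 216.0 335.3 width 116.0
[137, 137, 137, 135, 134, 157, 174, 175, 174, 135, 54, 48, 47, 49, 35, 11, 12, 10] [134, 137, 137, 136, 137, 137, 135, 136, 146, 133, 55, 50, 50, 50, 37, 15, 13, 15]
```

The tilt is about 25° and the grip depth is as expected. Lowering.

{"method": "send_rows", "body": {"moves": [[15, -1, -0.5, 0], [15, 0, 0, 0], [10, 0, 0, 0], [5, 0, 0, 0], [5, 0, 0, 0], [0, 0, 0, 0]]}}

```text
time: 13.35
tool_pos: [647.4, -25.3, 65.1]
tcp_rot: [-2.682, 1.57, -2.999]
contact_force: [0.5, 0.6, -2.0]
grip_width: 49.7
```

{"method": "send_rows", "body": {"moves": [[4, 0, 0, 0], [4, 0, 0, 0], [4, 0, 0, 0], [4, 0, 0, 0], [3, 0, 0, 0], [0, 0, 0, 0]]}}

```text
time: 14.1
tool_pos: [647.3, -25.3, 46.1]
tcp_rot: [-2.857, 1.57, 3.109]
contact_force: [-0.4, -0.3, -2.0]
grip_width: 49.3
```

{"method": "send_rows", "body": {"moves": [[2, 0, 0, 0], [2, 0, 0, 0], [0, 0, 0, 0]]}}

```text
time: 14.48
tool_pos: [647.4, -25.3, 42.2]
tcp_rot: [-2.74, 1.57, -3.057]
contact_force: [-0.0, 0.5, -2.2]
grip_width: 49.3
```

{"method": "send_rows", "body": {"moves": [[0, 0, 0, 0], [0, 0, 0, 0], [0, 0, 0, 0], [0, 0, 0, 0], [0, 0, 0, 0], [0, 0, 0, 0]], "hand": 1}}

```text
time: 15.22
tool_pos: [647.5, -25.3, 42.4]
tcp_rot: [-1.503, 1.571, -1.82]
contact_force: [1.2, -0.6, -0.0]
grip_width: 91.7
```

{"method": "send_rows", "body": {"moves": [[-10, 0, 0, 0], [-25, 0, 0, 0], [-25, 0, 0, 0], [-20, 0, 40, 0], [0, 0, 40, 0], [0, 0, 0, 0], [0, 0, 0, 0]]}}

```text
time: 16.1
tool_pos: [722.8, -50.0, 122.2]
tcp_rot: [-3.038, 1.57, 2.929]
contact_force: [-0.8, -0.8, 0.1]
grip_width: 91.7
```

```bash
python3 - <<'E'
from h import *
goto((664,-30.2,150),71.7)
w=cam("wrist")
T=w["T"];k=np.radians(np.arange(0,360,3))[:,None]
im=w["image"][:,:,::-1].copy()
im=cv2.resize(cv2.convertScaleAbs(im,alpha=1.4),None,fx=2,fy=2,interpolation=cv2.INTER_CUBIC)
q=proj(w,np.array([664,-30.2,76])+25*np.c_[np.cos(k),np.sin(k),0*k])
cv2.polylines(im,[np.int32(q*2)],True,(0,0,255),1)
c=q.mean(0)*2;x0=int(max(c[0]-300,0));y0=int(max(c[1]-250,0))
cv2.imwrite("pics/w6.png",im[y0:y0+500,x0:x0+600]);print(x0,y0)
E
```

```text
t 16.1 tcp [722.8 -50.  122.2] phi 71.86 shift [-27.7   0.4 -62.1] turn 0.16 q6 -1.43 F [-0.8 -0.8  0.1] w 91.7
217 0
```

View pics/w6.png

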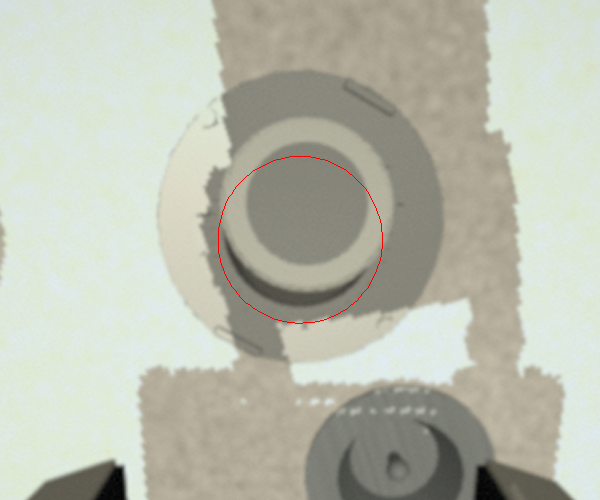

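The red circle is where an upright lid should be, centred at crop (300,240). The real lid is centred at (308,204) and looks larger, so the tub may still be leaning. I'll check with a fit.

```bash
python3 - <<'E'
from h import *
from scipy.optimize import least_squares
goto((664,-30.2,150),71.7)
w=cam("wrist");k=np.radians(np.arange(0,360,4))
q=proj(w,np.array([664,-30.2,6])+58*np.c_[np.cos(k),np.sin(k),0*k])*2-[217,0]
print("disc pred x",q[:,0].min(),q[:,0].max(),"y",q[:,1].min(),q[:,1].max())
im=w["image"];g=cv2.GaussianBlur(cv2.cvtColor(im,cv2.COLOR_RGB2GRAY),(3,3),0)
c=np.array([(308+217)/2,204/2]);pts=[]
for r0,r1 in((38,50),(25,36)):
  P=[]
  for a in k:
    r=np.arange(r0,r1,.5);s=c+r[:,None]*[np.cos(a),np.sin(a)]
    v=cv2.remap(g,np.float32(s[:,0]),np.float32(s[:,1]),cv2.INTER_LINEAR).ravel().astype(float)
    d=np.abs(np.gradient(v));i=d.argmax()
    if d[i]>3:P.append(s[i])
  P=np.float32(P);E=cv2.fitEllipse(P);print(len(P),E);pts.append(P)
P=pts[0]
def f(x):
    n=np.array([x[3],x[4],1]);n/=np.linalg.norm(n);e1=np.cross([0,1,0],n);e1/=np.linalg.norm(e1);e2=np.cross(n,e1)
    th=np.linspace(0,2*np.pi,180);Q=proj(w,x[:3]+25*(np.cos(th)[:,None]*e1+np.sin(th)[:,None]*e2))
    return np.linalg.norm(P[:,None]-Q[None],axis=2).min(1)
for n0 in((0,0),(-.4,.13)):
  s=least_squares(f,[650,-25,80,*n0],loss="soft_l1",x_scale=[1,1,1,.02,.02],diff_step=1e-4);print(s.x.round(3),s.cost)
E
```

```text
t 16.15 tcp [722.7 -49.8 122.5] phi 71.87 shift [-27.5   0.3 -61.9] turn 0.17 q6 -1.43 F [-1.   0.8  0. ] w 91.4
disc pred x 156.65659330648873 443.20233506973295 y 69.33325712261404 362.1355953413064
88 ((260.780029296875, 101.98065948486328), (86.076171875, 86.86976623535156), 144.25405883789062)
90 ((261.3663635253906, 101.51416015625), (60.635868072509766, 61.31108856201172), 166.78135681152344)
[ 6.53433e+02 -2.50620e+01  8.13640e+01 -2.12000e-01  9.20000e-02] 17.88224166066836
[ 6.53173e+02 -2.49530e+01  8.25430e+01 -2.50000e-01  1.41000e-01] 16.33734348003157
```

The lid is at about z 82 mm, tilted 15°: the foot is caught on the far collar wall. I'll close the fingers and press the high side of the lid gently.

{"method": "send_rows", "body": {"moves": [[0, 0, -28, 0], [0, 0, -28, 0], [0, 0, 0, 0], [0, 0, 0, 0], [0, 0, 0, 0], [0, 0, 0, 0]], "hand": 0}}

```text
time: 16.95
tool_pos: [670.7, -33.0, 122.2]
tcp_rot: [-1.025, 1.571, -1.342]
contact_force: [0.1, 0.5, 0.3]
grip_width: 36.4
```

{"method": "send_rows", "body": {"moves": [[10, 0, 0, 0], [10, 0, 0, 0], [6, 0, 0, 0], [4, 0, 0, 0], [0, 0, 0, 0]]}}

```text
time: 17.58
tool_pos: [670.2, -32.7, 92.0]
tcp_rot: [-2.789, 1.57, -3.106]
contact_force: [-0.0, 0.2, 0.9]
grip_width: 0.3
```

{"method": "send_rows", "body": {"moves": [[2, 0, 0, 0], [2, 0, 0, 0], [2, 0, 0, 0], [2, 0, 0, 0], [0, 0, 0, 0]]}}

```text
time: 18.2
tool_pos: [670.7, -32.8, 84.8]
tcp_rot: [0.072, 1.57, -0.244]
contact_force: [0.1, -0.4, 1.9]
grip_width: 0.9
```

{"method": "send_rows", "body": {"moves": [[1.5, 0, 0, 0], [1.5, 0, 0, 0], [1.5, 0, 0, 0], [0, 0, 0, 0]]}}

```text
time: 18.7
tool_pos: [672.9, -33.4, 83.3]
tcp_rot: [0.11, 1.563, -0.207]
contact_force: [1.1, -0.6, 12.8]
grip_width: 0.5
```

{"method": "send_rows", "body": {"moves": [[1.5, 0, 0, 0], [1.5, 0, 0, 0], [0, 0, 0, 0]]}}

```text
time: 19.08
tool_pos: [674.6, -33.8, 82.3]
tcp_rot: [0.114, 1.558, -0.203]
contact_force: [1.4, -2.4, 21.0]
grip_width: 0.4
```

Pressing from above only meets resistance (21 N), so I'll stop that. I'll turn the jaws 90° along the lean direction and squeeze the tub between the vertical pads to right it.

{"method": "send_rows", "body": {"moves": [[-5, 0, 0, 0], [-20, 0, 0, 0], [-20, 0, 0, 10.6], [0, 0, 0, 10.6], [0, 0, 0, 10.6], [0, 0, 0, 10.6], [0, 0, 0, 10.6], [0, 0, 0, 10.6]], "hand": 1}}

```text
time: 20.08
tool_pos: [669.7, -32.6, 121.1]
tcp_rot: [-1.861, 1.569, 2.99]
contact_force: [-0.5, 0.5, -0.2]
grip_width: 75.7
```

{"method": "send_rows", "body": {"moves": [[0, 0, 0, 10.6], [0, 0, 0, 10.6], [0, 0, 0, 5.4], [0, 0, 0, 0], [0, 0, 0, 0]]}}

```text
time: 20.7
tool_pos: [670.1, -32.7, 121.5]
tcp_rot: [-1.35, 1.57, 3.044]
contact_force: [-0.3, 0.3, -0.2]
grip_width: 91.9
```

```bash
python3 - <<'E'
from h import *
goto((664,-30.2,42),-18.3)
E
```

```text
t 20.7 tcp [670.1 -32.7 121.5] phi -18.23 shift [79.5 -6.5 -0.5] turn 0.07 q6 0.16 F [-0.3  0.3 -0.2] w 91.9
```

{"method": "send_rows", "body": {"moves": [[0, -6.5, -0.5, 0], [20, 0, 0, 0], [20, 0, 0, 0], [20, 0, 0, 0], [10, 0, 0, 0], [8, 0, 0, 0], [0, 0, 0, 0]]}}

```text
time: 21.58
tool_pos: [664.1, -30.2, 43.7]
tcp_rot: [-1.197, 1.57, -3.088]
contact_force: [-0.6, 0.5, 0.6]
grip_width: 91.8
```

{"method": "send_rows", "body": {"moves": [[0, 0, 0, 0], [0, 0, 0, 0], [0, 0, 0, 0], [0, 0, 0, 0], [0, 0, 0, 0], [0, 0, 0, 0]], "hand": 0}}

```text
time: 22.32
tool_pos: [664.2, -30.2, 43.9]
tcp_rot: [-1.206, 1.57, -3.097]
contact_force: [-1.0, -0.2, 0.6]
grip_width: 51.4
```

{"method": "send_rows", "body": {"moves": [[0, 0, 0, 0], [0, 0, 0, 0]]}}

```text
time: 22.58
tool_pos: [664.2, -30.2, 43.9]
tcp_rot: [-1.135, 1.571, -3.026]
contact_force: [-1.2, 1.0, 1.0]
grip_width: 51.1
```

The width is about 51 mm, so the tub is nearly upright. I'll push down slightly, release and look.

{"method": "send_rows", "body": {"moves": [[1.5, 0, 0, 0], [1.5, 0, 0, 0], [1.5, 0, 0, 0], [0, 0, 0, 0]]}}

```text
time: 23.08
tool_pos: [665.9, -30.7, 42.2]
tcp_rot: [1.66, 1.566, -0.231]
contact_force: [-2.0, -1.3, 12.9]
grip_width: 50.6
```

{"method": "send_rows", "body": {"moves": [[0, 0, 0, 0], [0, 0, 0, 0], [0, 0, 0, 0], [0, 0, 0, 0], [0, 0, 0, 0]], "hand": 1}}

```text
time: 23.7
tool_pos: [664.3, -30.2, 39.2]
tcp_rot: [-1.005, 1.571, -2.896]
contact_force: [-0.5, -0.3, -0.5]
grip_width: 91.1
```

{"method": "send_rows", "body": {"moves": [[-25, 0, 0, 0], [-25, 0, 0, 0], [-20, 0, 30, 0], [-10, 0, 30, 0], [0, 0, 0, 0], [0, 0, 0, 0]]}}

```text
time: 24.45
tool_pos: [645.4, -86.7, 119.0]
tcp_rot: [-2.104, 1.57, 2.288]
contact_force: [-0.6, 0.2, 0.0]
grip_width: 91.7
```

```bash
cat > lid.py <<'E'
from h import *
from scipy.optimize import least_squares
goto((664,-30.2,150),71.7)
w=cam("wrist");k=np.radians(np.arange(0,360,4));circ=lambda c,r:proj(w,np.array(c)+r*np.c_[np.cos(k),np.sin(k),0*k])
im=cv2.resize(cv2.convertScaleAbs(w["image"][:,:,::-1],alpha=1.4),None,fx=2,fy=2,interpolation=cv2.INTER_CUBIC)
q=circ((664,-30.2,76),25)
for Q in(q,circ((664,-30.2,6),58)):cv2.polylines(im,[np.int32(Q*2)],True,(0,0,255),1)
c=q.mean(0);x0=int(max(2*c[0]-300,0));y0=int(max(2*c[1]-250,0));cv2.imwrite("pics/lid.png",im[y0:y0+500,x0:x0+600])
g=cv2.GaussianBlur(cv2.cvtColor(w["image"],cv2.COLOR_RGB2GRAY),(3,3),0);R0=np.ptp(q[:,0])/2;P=[]
for a in k:
    r=np.arange(R0-8,R0+8,.5);s=c+r[:,None]*[np.cos(a),np.sin(a)]
    v=cv2.remap(g,np.float32(s[:,0]),np.float32(s[:,1]),cv2.INTER_LINEAR).ravel().astype(float);d=np.abs(np.gradient(v));i=d.argmax()
    if d[i]>3:P.append(s[i])
P=np.float32(P);print(len(P),cv2.fitEllipse(P),"pred",c,2*R0)
def f(x):
    n=np.array([x[3],x[4],1]);n/=np.linalg.norm(n);e1=np.cross([0,1,0],n);e1/=np.linalg.norm(e1);e2=np.cross(n,e1)
    th=np.linspace(0,2*np.pi,180);Q=proj(w,x[:3]+25*(np.cos(th)[:,None]*e1+np.sin(th)[:,None]*e2))
    return np.linalg.norm(P[:,None]-Q[None],axis=2).min(1)
s=least_squares(f,[664,-30,78,0,0],loss="soft_l1",x_scale=[1,1,1,.02,.02],diff_step=1e-4);print(s.x.round(3),s.cost)
E
python3 lid.py
```

```text
t 24.45 tcp [645.4 -86.7 119. ] phi -18.36 shift [-30.9  -0.1 -59.5] turn -90.06 q6 0.07 F [-0.6  0.2  0. ] w 91.7
90 ((259.45587158203125, 123.1160888671875), (81.9543685913086, 85.84732818603516), 156.7303009033203) pred [259.41058336 124.55345197] 83.25320037353586
[ 6.64246e+02 -2.91980e+01  7.88540e+01 -9.40000e-02  2.10000e-02] 93.26742947458895
```

View pics/lid.png

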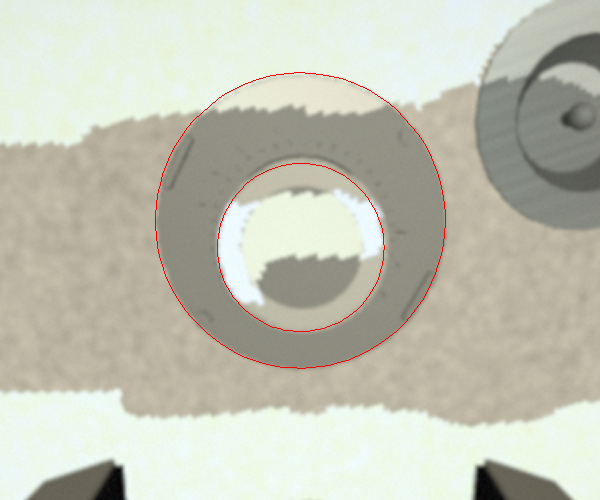

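The tub is upright and fully down: the observed rim matches the predicted circle for z = 76 to about 1 mm. Next is the cap. I'll turn the jaws towards the cap's bar and move the camera over it at a safe height.

```bash
python3 - <<'E'
from h import *
goto((543,-214,200),-71.6)
c=cam("top");s=1.5625
for n,p,z in[("head",(651,323),205),("headtop",(651,296),205),("headbot",(651,350),205),("foot left edge",(586,327),40),("neck",(640,322),150)]:print(n,ray(c,[np.array(p)/s],z).round(1))
S=cam("scene");print(ray(S,[np.array((283,226))/s],5))
E
```

```text
t 24.5 tcp [645.3 -86.4 118.8] phi -18.32 shift [-81.2 -57.1 153.3] turn 53.28 q6 0.07 F [-0.8 -0.2 -0.5] w 91.3
head [[ 596.4 -408.5  205. ]]
headtop [[ 638.5 -411.1  205. ]]
headbot [[ 554.8 -406.2  205. ]]
foot left edge [[ 609.8 -363.    40. ]]
neck [[ 605.1 -415.7  150. ]]
[[ 621.80456292 -401.82065574    5.        ]]
```

{"method": "send_rows", "body": {"moves": [[-30, 0, 0, 0], [-30, -10, 26, 0], [-21, -15, 40, 0], [0, -16, 43, 0], [0, -16, 44, 0], [0, 0, 0, 10.6], [0, 0, 0, 10.6], [0, 0, 0, 10.6]]}}

```text
time: 25.6
tool_pos: [543.3, -213.9, 200.1]
tcp_rot: [-1.36, 1.57, 2.472]
contact_force: [0.0, 0.2, -0.1]
grip_width: 92.2
```

{"method": "send_rows", "body": {"moves": [[0, 0, 0, 10.6], [0, 0, 0, 10.6], [0, 0, 0, 0], [0, 0, 0, 0]]}}

```text
time: 26.1
tool_pos: [543.3, -214.1, 200.2]
tcp_rot: [-0.784, 1.571, 2.687]
contact_force: [-0.7, -0.2, 0.2]
grip_width: 91.9
```

```bash
python3 - <<'E'
from h import *
import pickle
goto((543,-214,200),-71.6)
w=cam("wrist");pickle.dump(w,open("w7.pkl","wb"))
c=proj(w,[[595,-197,84]])[0];x0=int(max(c[0]-100,0));y0=int(max(c[1]-90,0));print(c,x0,y0)
im=w["image"][y0:y0+180,x0:x0+200,::-1]
cv2.imwrite("pics/cap.png",cv2.convertScaleAbs(cv2.resize(im,None,fx=3.3,fy=3.3,interpolation=cv2.INTER_CUBIC),alpha=1.05))
E
```

```text
t 26.1 tcp [ 543.3 -214.1  200.2] phi -71.1 shift [ 0.2 -0.2  0.3] turn 0.5 q6 0.73 F [-0.7 -0.2  0.2] w 91.9
[259.80677328 119.86638526] 159 29
```

View pics/cap.png

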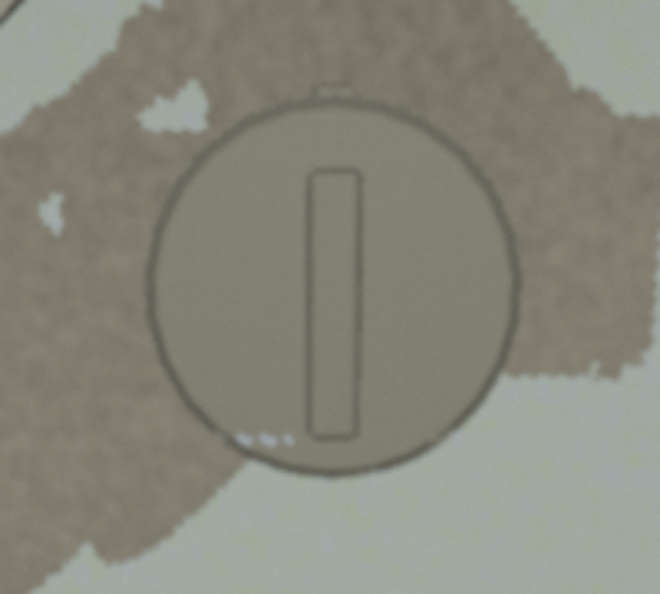

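The cap's top outline spans columns 150 to 518 and rows 100 to 473. The bar's ends are at (336.5,171) and (333.5,438).

```bash
python3 - <<'E'
from h import *
import pickle
w=pickle.load(open("w7.pkl","rb"));f=lambda p:(np.array(p)+.5)/3.3-.5+[159,29]
from scipy.optimize import least_squares
e=ray(w,f([(150,286),(518,286),(334,100),(334,473)]),84)[:,:2];print(e.round(1),np.linalg.norm(e[0]-e[1]),np.linalg.norm(e[2]-e[3]),(e[0]+e[1])/2,(e[2]+e[3])/2)
b=ray(w,f([(336.5,171),(333.5,438)]),110)[:,:2];d=b[0]-b[1];print(b.round(1),b.mean(0),np.linalg.norm(d),np.degrees(np.arctan2(d[1],d[0])))
c=b.mean(0);phi=np.degrees(np.arctan2(d[1],d[0]))-90
goto((*c,150),phi)
E
```

```text
[[ 583.9 -153. ]
 [ 613.1 -238.7]
 [ 639.  -181.9]
 [ 553.5 -211.3]] 90.55026516531586 90.40520712277159 [ 598.50410909 -195.84997859] [ 596.29168822 -196.60686715]
[[ 623.9 -187.6]
 [ 567.9 -206.1]] [ 595.893149   -196.84034285] 59.05430057967895 18.303555592434503
t 26.15 tcp [ 543.3 -214.2  200.3] phi -71.15 shift [ 50.3   0.6 -55.4] turn 0.55 q6 0.74 F [0.2 0.2 1.1] w 92.1
```

{"method": "send_rows", "body": {"moves": [[0, 0.6, -28, 0.5], [0, 0, -27.4, 0], [30, 0, 0, 0], [30, 0, 0, 0], [25, 0, 0, 0], [15, 0, 0, 0], [10, 0, 0, 0], [0, 0, 0, 0]], "hand": 1}}

```text
time: 27.15
tool_pos: [595.9, -197.5, 90.2]
tcp_rot: [-0.603, 1.57, 2.856]
contact_force: [0.9, 0.3, -0.4]
grip_width: 91.8
```

{"method": "send_rows", "body": {"moves": [[0, 0, 0, 0], [0, 0, 0, 0], [0, 0, 0, 0], [0, 0, 0, 0], [0, 0, 0, 0], [0, 0, 0, 0], [0, 0, 0, 0], [0, 0, 0, 0]], "hand": 0}}

```text
time: 28.15
tool_pos: [596.0, -197.6, 90.4]
tcp_rot: [1.925, 1.571, -0.9]
contact_force: [0.4, 0.4, -0.9]
grip_width: 16.2
```

```bash
python3 - <<'E'
from h import *
goto((596.1,-196.7,88),-71.7)
E
```

```text
t 28.15 tcp [ 596.  -197.6   90.4] phi -71.85 shift [ 2.4 -0.8 -0.4] turn -0.15 q6 0.81 F [ 0.4  0.4 -0.9] w 16.2
```

{"method": "send_rows", "body": {"moves": [[0, 0, 0, 0], [0, 0, 0, 0], [0, 0, 0, 0]]}}

```text
time: 28.52
tool_pos: [595.9, -197.5, 90.3]
tcp_rot: [-0.378, 1.571, 3.081]
contact_force: [-0.2, -0.3, -0.4]
grip_width: 12.2
```

{"method": "send_rows", "body": {"moves": [[-5, 0, 0, 0], [-15, 0, 0, 0], [-20, 0, 0, 0], [-30, 0, 0, 0], [-30, 0, 0, 0], [-15, 0, 0, 0], [0, 0, 0, 0]]}}

```text
time: 29.4
tool_pos: [596.4, -197.8, 206.8]
tcp_rot: [2.35, 1.568, -0.475]
contact_force: [-0.1, -0.1, -1.9]
grip_width: 11.5
```

```bash
python3 - <<'E'
from h import *
goto((664.1,-30.2,205),-66.5)
E
```

```text
t 29.4 tcp [ 596.4 -197.8  206.8] phi -71.84 shift [   1.7 -138.1 -116.6] turn -5.34 q6 0.81 F [-0.1 -0.1 -1.9] w 11.5
```

{"method": "send_rows", "body": {"moves": [[0, -12, -10, 0], [0, -24, -20, 0], [0, -30, -26, 0], [0, -30, -26, 0], [0, -24, -20, 0], [0, -12, -10, 0], [0, -6, -4.6, -5.3], [0, 0, 0, 0]]}}

```text
time: 30.4
tool_pos: [663.5, -29.6, 204.5]
tcp_rot: [-0.432, 1.569, 3.119]
contact_force: [0.5, 0.2, -1.7]
grip_width: 11.3
```

{"method": "send_rows", "body": {"moves": [[0, 0, 0, 0], [0, 0, 0, 0]]}}

```text
time: 30.65
tool_pos: [663.6, -30.8, 205.3]
tcp_rot: [0.197, 1.57, -2.537]
contact_force: [-0.1, -0.1, -0.2]
grip_width: 11.7
```

```bash
python3 - <<'E'
from h import *
goto((664.0,-30.2,96),-66.5)
w=cam("wrist");k=np.radians(np.arange(0,360,4));im=cv2.convertScaleAbs(w["image"][:,:,::-1],alpha=1.4);im=cv2.resize(im,None,fx=1.5,fy=1.5)
t=np.array(get_obs()["tool_pos"])
for c,r,col in(((664,-30.2,6),58,(0,0,255)),((t[0],t[1],t[2]-6.3),45.2,(255,0,0)),((t[0],t[1],t[2]-90.3),47,(0,160,0))):
    cv2.polylines(im,[np.int32(1.5*proj(w,np.array(c)+r*np.c_[np.cos(k),np.sin(k),0*k]))],True,col,1)
cv2.imwrite("pics/ins.png",im[:, :])
E
```

```text
t 30.65 tcp [663.6 -30.8 205.3] phi -66.65 shift [109.3  -0.3  -0.7] turn -0.15 q6 1.0 F [-0.1 -0.1 -0.2] w 11.7
```

View pics/ins.png

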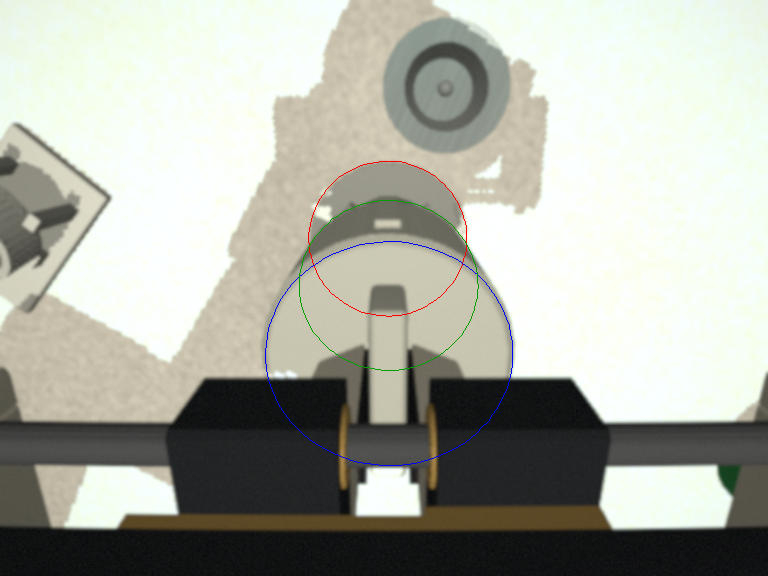

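The wrist view shows the disc matching the red prediction. The cap sits about 1–2 mm outward of its predicted rim, so I'll shift 1 mm inward and go down.

{"method": "send_rows", "body": {"moves": [[15, -0.3, 0.3, -0.15], [20, 0, 0, 0], [20, 0, 0, 0], [15, 0, 0, 0], [8, 0, 0, 0], [4, 0, 0, 0], [0, 0, 0, 0]]}}

```text
time: 31.58
tool_pos: [663.5, -30.0, 123.6]
tcp_rot: [2.415, 1.57, -0.314]
contact_force: [0.1, 0.3, -1.0]
grip_width: 12.0
```

{"method": "send_rows", "body": {"moves": [[3, 0, 0, 0], [3, 0, 0, 0], [3, 0, 0, 0], [0, 0, 0, 0]]}}

```text
time: 32.08
tool_pos: [663.1, -29.9, 114.0]
tcp_rot: [-0.404, 1.57, -3.133]
contact_force: [-0.1, 0.1, -0.3]
grip_width: 12.0
```

{"method": "send_rows", "body": {"moves": [[2, 0, 0, 0], [2, 0, 0, 0], [2, 0, 0, 0], [0, 0, 0, 0]]}}

```text
time: 32.58
tool_pos: [663.2, -29.9, 108.2]
tcp_rot: [-0.39, 1.57, -3.119]
contact_force: [0.5, -0.5, -0.9]
grip_width: 12.0
```

{"method": "send_rows", "body": {"moves": [[2, 0, 0, 0], [2, 0, 0, 0], [2, 0, 0, 0], [2, 0, 0, 0], [2, 0, 0, 0], [0, 0, 0, 0]]}}

```text
time: 33.33
tool_pos: [663.2, -29.9, 98.2]
tcp_rot: [-0.281, 1.57, -3.011]
contact_force: [0.1, 0.8, -1.6]
grip_width: 11.9
```

{"method": "send_rows", "body": {"moves": [[1, 0, 0, 0], [1, 0, 0, 0], [0.5, 0, 0, 0], [0, 0, 0, 0], [0, 0, 0, 0]]}}

```text
time: 33.95
tool_pos: [663.4, -29.8, 96.3]
tcp_rot: [2.551, 1.57, -0.179]
contact_force: [-1.4, 0.1, 2.6]
grip_width: 11.8
```

The cap is seated, with rim contact at the expected height. Turning clockwise.

{"method": "send_rows", "body": {"moves": [[0, 0, 0, 5], [0, 0, 0, 8], [0, 0, 0, 8], [0, 0, 0, 8], [0, 0, 0, 8], [0, 0, 0, 8], [0, 0, 0, 8], [0, 0, 0, 0]]}}

```text
time: 34.95
tool_pos: [663.7, -30.1, 96.3]
tcp_rot: [-2.914, 1.57, -0.285]
contact_force: [-0.1, -0.2, 2.6]
grip_width: 11.6
```

```bash
python3 - <<'E'
from h import *
goto((664.0,-30.2,96.3),-136.5);print(get_obs()["moment"])
E
```

```text
t 34.95 tcp [663.7 -30.1  96.3] phi -119.33 shift [-0.  -0.  -0.3] turn 17.17 q6 1.92 F [-0.1 -0.2  2.6] w 11.6
[ 0.04394107  0.14675213 -0.03244402]
```

{"method": "send_rows", "body": {"moves": [[0, 0, 0, 6], [0, 0, 0, 5], [0, 0, 0, 3], [0, 0, 0, 3], [0, 0, 0, 0], [0, 0, 0, 0]]}}

```text
time: 35.7
tool_pos: [663.7, -30.1, 96.3]
tcp_rot: [-2.634, 1.57, -0.3]
contact_force: [1.0, -0.5, 3.7]
grip_width: 12.0
```

```bash
python3 - <<'E'
from h import *
goto((664.0,-30.2,96.3),-136.5);print(get_obs()["moment"])
E
```

```text
t 35.7 tcp [663.7 -30.1  96.3] phi -136.27 shift [-0.  -0.2 -0.3] turn 0.23 q6 2.22 F [ 1.  -0.5  3.7] w 12.0
[ 0.00658326 -0.00059756 -0.05249077]
```

Next, a little further to feel for the stop.

{"method": "send_rows", "body": {"moves": [[0, 0, 0, 2], [0, 0, 0, 2], [0, 0, 0, 0], [0, 0, 0, 0]]}}

```text
time: 36.2
tool_pos: [663.9, -29.9, 96.3]
tcp_rot: [-2.491, 1.569, -0.228]
contact_force: [3.5, -0.3, 5.4]
grip_width: 11.9
```

```bash
python3 - <<'E'
from h import *
goto((664.0,-30.2,96.3),-136.5);print(get_obs()["moment"])
E
```

```text
t 36.2 tcp [663.9 -29.9  96.3] phi -140.35 shift [ 0.   0.1 -0.3] turn -3.85 q6 2.29 F [ 3.5 -0.3  5.4] w 11.9
[ 0.07014006 -0.564322    0.61646384]
```

The stop is felt (0.6 N m). Releasing and withdrawing.

{"method": "send_rows", "body": {"moves": [[0, 0, 0, -1], [0, 0, 0, 0], [0, 0, 0, 0], [0, 0, 0, 0]], "hand": 1}}

```text
time: 36.7
tool_pos: [663.0, -29.9, 95.5]
tcp_rot: [0.764, 1.57, 3.043]
contact_force: [-0.0, -0.6, 0.5]
grip_width: 47.6
```

{"method": "send_rows", "body": {"moves": [[-10, 0, 0, 0], [-25, 0, 0, 0], [-30, 0, 0, 0], [-30, 0, 20, 0], [0, 0, 40, 0], [0, 0, 0, 0], [0, 0, 0, 0]]}}

```text
time: 37.58
tool_pos: [624.7, 15.4, 191.5]
tcp_rot: [-2.699, 1.57, -0.419]
contact_force: [0.5, 0.2, 0.6]
grip_width: 92.0
```

```bash
python3 - <<'E'
from h import *
goto((664.0,-30.2,96.3),-136.5)
w=cam("wrist");k=np.radians(np.arange(0,360,4));im=cv2.resize(cv2.convertScaleAbs(w["image"][:,:,::-1],alpha=1.4),None,fx=2,fy=2,interpolation=cv2.INTER_CUBIC)
ring=lambda z,r:proj(w,np.array([664,-30.2,z])+r*np.c_[np.cos(k),np.sin(k),0*k])*2
q=ring(90,45.2);x0=int(max(q[:,0].mean()-350,0));y0=int(max(q[:,1].mean()-280,0))
for Q,c in((q,(255,0,0)),(ring(6,58),(0,0,255))):cv2.polylines(im,[np.int32(Q)],True,c,1)
a=np.radians(-46.5);d=np.array([np.cos(a),np.sin(a),0]);n=np.array([-d[1],d[0],0]);B=np.array([664,-30.2,116])
cv2.polylines(im,[np.int32(2*proj(w,[B+30*d+6*n,B+30*d-6*n,B-30*d-6*n,B-30*d+6*n]))],True,(0,160,0),1)
cv2.imwrite("pics/fin.png",im[y0:y0+560,x0:x0+700])
E
```

```text
t 37.575 tcp [624.7  15.4 191.5] phi -139.38 shift [ 95.3  -0.1 -60.1] turn -2.88 q6 2.34 F [0.5 0.2 0.6] w 92.0
```

The viewer limit is reached, so I'll check numerically by fitting the bar rectangle and the top outline to the image edges.

```bash
python3 - <<'E'
from h import *
w=cam("wrist");g=cv2.GaussianBlur(cv2.cvtColor(w["image"],cv2.COLOR_RGB2GRAY).astype(np.float32),(0,0),1)
G=np.hypot(cv2.Sobel(g,-1,1,0),cv2.Sobel(g,-1,0,1));G=np.minimum(G,40)
def sc(x,y,yaw,z):
    a=np.radians(yaw);d=np.array([np.cos(a),np.sin(a),0]);n=np.array([-d[1],d[0],0]);t=np.linspace(-1,1,40)[:,None];B=np.array([x,y,z+110])
    P=np.vstack([B+30*t*d+6*n,B+30*t*d-6*n,B+30*d+6*t*n,B-30*d+6*t*n]);q=proj(w,P).astype(np.float32)
    return cv2.remap(G,q[:,0],q[:,1],cv2.INTER_LINEAR).mean()
for z in(6,14,20):
  b=max((sc(664+i,-30.2+j,yaw,z),i,j,yaw) for i in np.arange(-6,7,1) for j in np.arange(-6,7,1) for yaw in np.arange(-80,100,2))
  print(z,b)
E
```

```text
6 (np.float32(33.562668), np.int64(-1), np.int64(0), np.int64(-48))
14 (np.float32(32.663704), np.int64(2), np.int64(0), np.int64(-44))
20 (np.float32(33.622986), np.int64(-2), np.int64(2), np.int64(-48))
```

```bash
python3 -c "
from plant import close_job;print(close_job())"
```

```text
the job is handed in; nothing more can be done
None
```

The tub is in the collar, the cap is down over it and turned clockwise to its stop, and the job is handed in at about 38 s of 64. `close_job` gives no verdict, so these are my own checks.

- **Tub:** It stayed caught about 15° tilted after the first release. Pressing on the lid only built up 21 N, so I turned the jaws 90° along the lean and squeezed it upright. The picture afterwards showed the lid about 1 mm from where an upright, fully seated tub should be. The automatic lid fit disagreed slightly (about 5° of tilt, 3 mm high); its residual was high and there was a bright glare patch on the lid, so I trusted the overlay.
- **Cap:** It went down freely with its lugs in the gaps. Contact came at 96.3 mm tool height, as predicted for the rim on the foot disc. I turned it about 74° until I felt the stop (about 0.6 N m), then let go.
- **Final check:** I had used up the picture limit, so I fitted the cap's bar to the last wrist image instead. It gave a bar angle of −48° against −46.5° for locked, centred within about 1 mm. This fit does not fix the cap's height well; the evidence for "all the way down" is the contact height.
- **At hand-in:** The gripper was open and clear, with no contact force. I saw no contact with the brush, spray bottle or strainer, but did not measure their positions at the end.

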